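Take the long tea scoop out of the tea-box drawer

ROBOT

A 6-joint arm with a two-finger parallel gripper is mounted at the origin on the work surface. World frame = base frame: x ahead of the robot, y to its left, z up, the work surface at z = 0. Lengths are in mm, angles in rad, forces in N, time in s.
With the tool pointing down it reaches from about 425 to 1125 mm from the base axis. Payload 14.9 kg.
Tool frame: the origin (TCP) lies where the fingers leave the gripper's body, on its centre line; the fingertips stand 78 mm ahead of it and the grasp point (between the pads) lies 60 mm ahead of it; z points along the fingers, y is the direction in which the jaws open and shut (so a half turn about z gives the same grasp; the last joint's range is limited). The gripper opens to 91 mm and grips with 3 to 60 N. Pads are 32 mm wide; open, the fingers measure 118 mm over their backs; the gripper's body (76 mm by 178 mm) begins 60 mm behind the grasp point.
Start: joints at [-1.214, 0.379, 1.734, -0, 1.028, -0.033], TCP at [265.999, -647.505, 292.232] pointing down, gripper open.
Joint ranges: [-2.77, 2.77], [-0.74, 2.19], [0, 2.66], [-1.06, 4.2], [0.31, 2.87], [-3.08, 3.08]. Speed limits (rad/s): [1.89, 1.89, 2.39, 3.14, 3.14, 3.14].

INTERFACE

Orientations are given as a rotation vector (axis times angle).
In Python, from station import get_obs, viewer, order gives the robot as it stands.
- The arm moves only by the tool play_rows, never from a script. Its argument "commands" is text: rows parted by semicolons, each of 5 numbers parted by spaces: the finger opening in m, from 0 to 0.0912, then the shift along the world's x, y, z in m, then the turn about the world's z in degrees. In form: jaw x y z yaw; .... A call has 1 to 20 rows; each row shifts and turns the commanded pose from where the row before left it; what a row does not reach is not made up. A row lasts 1/10 s, in which the tool goes at most 50 mm and 8.59 degrees, less where a joint would pass 70% of its speed; a pose out of reach is approached as far as the arm can. A call is refused whole if a number of a shift passes 0.05 or a number of a turn 8.59, either way. A call with a gripper value outside its range is refused whole. The fingers move at their own pace and stop on an object; the grip force is fixed at half the most. Time passes only in rows, so rows that do not move let the fingers close. It gives the time, the measured TCP pose, the force and the opening at its end, in the units of the state.
- get_obs(): the state, without advancing time (a new reading comes with each control period).
- viewer.read_camera(name): name is "scene" or "top" or "wrist"; returns a dict with "img" (480x640x3 uint8, blue, green, red), "fx", "fy", "cx", "cy" (pixels), "rvec" (rotation vector, rad) and "tvec" (3), from world to camera coordinates, as OpenCV has them. Camera axes: x right, y down, z forward; pixel columns grow to the right and rows downward; lengths in mm; the calibration is good to about 2 mm. The wrist camera is an equidistant fisheye: a pixel r from the principal point sees the ray r / f radians off the axis. A picture is of the moment at which its call begins. There is no depth.
- order.close_job(): hands the job in, once; it reports no verdict.
The state is a dict: "time_s": time; "q": joint angles; "joint_velocities": joint speeds; "joint_efforts": joint torques, N m; "ee_pos": TCP position; "tcp_rot": TCP orientation; "contact_force": force on the tool from outside, world axes, zero at the start; "wrist_torque": the same for the moment, N m; "opening": opening from 0.0 (shut) to 1.0 (fully open).
Only numpy, scipy, OpenCV 4.12 (cv2) and the standard library are available. Lean on these libraries where they do the work, as an engineer would, in place of code of your own. Each camera call takes 0.05 s, during which the arm holds its last target. There are 200 camera calls.

TASK

The tea is about to be measured: pull the drawer of the wooden tea box open to its stop by its handle and take the long bamboo scoop by its handle. The drawer opens only half way and the scoop is longer than the gap, so tip its handle end up and draw it out slantwise over the drawer front, without forcing it against the wood, then finish still holding it, level and still, bowl upward, a good hand's breadth above the top of the box. Leave the drawer open and the short tea pick in it, and do not disturb the other tea things.

Things in the scene. Friction and masses are not known exactly. Their poses are not given: they have to be found in the camera images.
- chest: low wooden tea box, fixed to the table, 240 deep (x) x 240 wide (y) x 82 mm high. Origin: centre of its underside, on the table. Its own -x axis points out of its drawer front (front face at x = -120 mm). Its top board is 12 mm thick (underside at 70 mm) and covers all its depth. The low round tin stands on the rear half of its top
- drawer (a joint): how far the drawer is out along the box's -x, in m: 0 shut, 0.12 its stop. It slides with about 1.5 N and stays where left. Inside: 218 mm long, 200 wide, floor 16 mm above the table; front 12 mm thick, its upper edge 66 mm above the table; sides reach 60 mm. At the stop the gap from the box's front face to the inside of the drawer front is 108 mm
- handle (a point): middle of the drawer's brass bar handle, a level round bar 10 mm thick, 100 mm long along the box's y, 50 mm above the table, held by a post at each end; its axis stands 35 mm out from the drawer front (30 mm free behind it). Axes as the box's; it moves with the drawer
- front_edge (a point): middle of the lower front edge of the box's top board, 70 mm above the table; the scoop has to pass out under and in front of it. Axes as the box's
- scoop: long bamboo scoop, 196 mm, 30 to 65 g, flat in the drawer along the box's x, about 42 mm to either side of the middle. Origin: centre of its underside. Handle: bar 12 wide, 11 mm high, x = -98 to +44 mm; trough (bowl) 32 wide, 14 mm high, x = 38 to 98. -x points to the drawer front, +z up. With the drawer at its stop some 95 mm of it, bowl first, lie under the top board
- scoop_handle_end (a point): handle end of the scoop, mid-height (5.5 mm above its underside), 98 mm from its origin
- scoop_bowl_end (a point): bowl end of the scoop, 5.5 mm above its underside, 98 mm from its origin
- pick: short tea pick, 126 mm long, 13 mm wide and 12 mm high: a square dark-wood grip (towards the drawer front) and a steel needle; it lies in the same drawer beside the scoop, on the other side of the middle, and stays there. Origin: centre of its underside
- tin: low round metal tea tin, 76 mm across, 42 mm high, on the rear half of the box's top. Origin: centre of its underside
- turntable: round wooden turntable in the middle of the table, 380 mm across, 28 mm high, carrying the cups and the pitcher; it does not move. Origin: centre of its underside
- cup1: small white porcelain cup on the turntable, 64 mm across, 45 mm high. Origin: centre of its underside
- cup2: another such cup
- cup3: another such cup
- pitcher: glass pitcher on the turntable, 74 mm across, 85 mm high, with a handle. Origin: centre of its underside
- teapot: purple clay teapot on the rim beyond the turntable, 100 mm across without spout and handle, 92 mm high. Origin: centre of its underside
- strainer: steel tea strainer on its low stand, 82 mm across, 56 mm high, on the rim near the robot. Origin: centre of its underside

How it is judged:
By the outcome, as a careful person would: the job done as asked, in the order asked, and still so for the second after the job is handed in, while the arm keeps its last pose, push and grip.
It also fails if it takes over 58 s, if anything falls off the work surface, if the arm or the gripper's body presses on something with over 40 N, if the wrist force passes 120 N, or if a joint passes its speed limit or range.

## Working session

There is one attempt and no reset: what is moved stays moved. The work goes in short steps, Python scripts to look and compute and a tool call to move; the robot and the scene stay as the last step left them, time stands still between calls to the robot, and variables do not carry over. Pictures are saved under pics/ and viewed, about 8 in all and at most 12, crops included, and the job is handed in when it is done.

Besides the shell and the picture viewer there is one more tool, called after ">>>" in YAML: its name, and indented under it one key for each argument. play_rows: Moves the arm, as the interface text tells. Its arguments: {"type":"object","properties":{"commands":{"type":"string"}},"required":["commands"]}

```bash
ls; mkdir -p pics; cat > h.py <<'E'
import numpy as np, cv2
from station import get_obs, viewer, order
def cam(name,save=None):
    c=viewer.read_camera(name)
    if save: cv2.imwrite('pics/'+save,c['img'])
    return c
def ray(c,u,v,name):
    R,_=cv2.Rodrigues(np.array(c['rvec'],float)); t=np.array(c['tvec'],float).ravel()
    x=(u-c['cx'])/c['fx']; y=(v-c['cy'])/c['fy']
    if name=='wrist':
        th=np.hypot(x,y); s=np.sin(th)/max(th,1e-9); d=np.array([x*s,y*s,np.cos(th)])
    else: d=np.array([x,y,1.])
    return -R.T@t, R.T@d
def pix2z(c,u,v,z,name):
    o,d=ray(c,u,v,name); return o+d*(z-o[2])/d[2]
def proj(c,P,name):
    R,_=cv2.Rodrigues(np.array(c['rvec'],float)); t=np.array(c['tvec'],float).ravel()
    p=R@np.array(P,float)+t
    if name=='wrist':
        r=np.hypot(p[0],p[1]); th=np.arctan2(r,p[2]); x,y=p[0]/r*th,p[1]/r*th
    else: x,y=p[0]/p[2],p[1]/p[2]
    return np.array([x*c['fx']+c['cx'],y*c['fy']+c['cy']])
E
python3 - <<'E'
from h import *
for n in('scene','top'):
    c=cam(n,n+'0.png'); R,_=cv2.Rodrigues(np.array(c['rvec'],float)); print(n,c['fx'],c['cx'],c['cy'],-R.T@np.array(c['tvec']).ravel(),R.round(2).tolist())
print(get_obs())
E
```

```text
pics
scene 481.4121111462506 308.65194563086953 240.36840407267425 [1091.86931146  118.10892099 1034.73947859] [[-0.29, 0.96, 0.01], [0.82, 0.25, -0.52], [-0.5, -0.14, -0.85]]
top 613.7522715526793 324.1300043608799 248.6877627562572 [ 372.63881841  -47.11969566 1616.94448665] [[0.0, -1.0, 0.01], [-0.99, -0.0, -0.11], [0.11, -0.01, -0.99]]
{'time_s': 0.1, 'q': array([-1.21427508e+00,  3.79383138e-01,  1.73471709e+00, -1.00289876e-05,
        1.02850674e+00, -3.32826759e-02]), 'joint_velocities': array([-0.00144287, -0.00152874, -0.00117304, -0.00046125,  0.00152101,
        0.00065675]), 'joint_efforts': array([-9.07758804e-04, -7.65049982e+01, -4.35289729e+01,  6.52439799e-02,
        3.98838054e-02, -3.12081045e-05]), 'ee_pos': array([ 265.91209145, -647.22548607,  291.63753829]), 'tcp_rot': array([-3.08112945e+00, -6.08247725e-01,  2.69611464e-04]), 'contact_force': array([-0.26485015,  0.22753994,  0.46456026]), 'wrist_torque': array([-0.01889077, -0.01774304, -0.00179194]), 'opening': 0.9953236483417414}
```

View pics/top0.png

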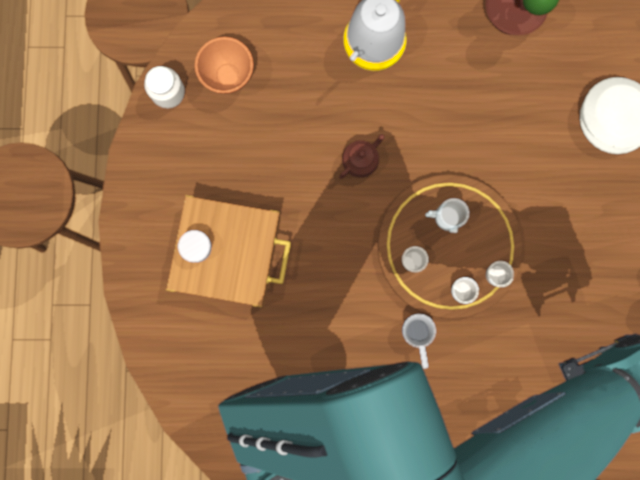

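View pics/scene0.png

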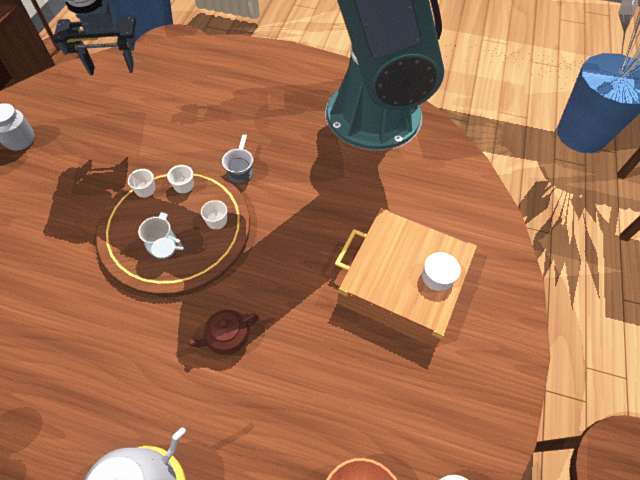

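Top view: box top corners are about (188,197), (279,211), (260,303), (167,290), and the handle bar runs from (289,241) to (283,283). The drawer faces −y. The scene view shows the corners at about (386,212), (476,243), (438,330), (344,290), with the bar at (355,233)–(340,266).

```bash
python3 - <<'E'
from h import *
top=[(188,197),(279,211),(260,303),(167,290)]
sc=[(438,330),(344,290),(386,212),(476,243)]
c=cam('top'); s=cam('scene')
for n,cc,pp in(('top',c,top),('scene',s,sc)):
    P=np.array([pix2z(cc,*p,82,n) for p in pp]); print(n,P.round(0)[:,:2].tolist(),P.mean(0).round(1), np.linalg.norm(P-np.roll(P,-1,0),axis=1).round())
    f=(P[1]+P[2])/2-(P[0]+P[3])/2; l=P[1]-P[2]; print('out dir deg',np.degrees(np.arctan2(f[1],f[0])),'side',np.degrees(np.arctan2(l[1],l[0])))
for n,cc,pp in(('top',c,[(289,241),(283,283)]),('scene',s,[(340,266),(355,233)])):
    print(n,[pix2z(cc,*p,50,n).round(0) for p in pp])
crop=cv2.resize(c['img'][180:320,150:310],None,fx=5,fy=4.28); 
a=cv2.resize(c['img'][180:320,150:310],None,fx=4,fy=4,interpolation=2);b=cv2.resize(s['img'][195:350,325:490],None,fx=3.6,fy=3.6,interpolation=2)
b=b[:560]; 
cv2.imwrite('pics/c1.png',a[:560]);cv2.imwrite('pics/c2.png',b)
# wrist camera geometry
w=cam('wrist','w0.png'); R,_=cv2.Rodrigues(np.array(w['rvec'],float)); print(w['fx'],w['cx'],w['cy'],-R.T@np.array(w['tvec']).ravel(),R.round(2).tolist())
E
```

```text
top [[667.0, 283.0], [632.0, 52.0], [400.0, 97.0], [432.0, 329.0]] [532.4 190.2  82. ] [233. 236. 234. 240.]
out dir deg -98.26750281496416 side -11.026915899226095
scene [[664.0, 278.0], [631.0, 67.0], [401.0, 112.0], [427.0, 330.0]] [530.8 196.9  82. ] [213. 234. 219. 243.]
out dir deg -97.7166929623782 side -11.155943690860658
top [array([559.,  28.,  50.]), array([451.,  42.,  50.])]
scene [array([559.,  41.,  50.]), array([461.,  53.,  50.])]
371.64829954431775 318.1367363611346 239.7428125064783 [ 328.9239875  -620.4002751   385.36955604] [[0.38, -0.92, 0.0], [-0.9, -0.37, 0.24], [-0.22, -0.09, -0.97]]
```

>>> play_rows:
  commands: "0.0912 0.006 0.017 0 -0.8;0.0912 0.012 0.034 0 -1.6;0.0912 0.012 0.034 0 -1.6;0.0912 0.012 0.034 0 -1.6;0.0912 0.012 0.034 0 -1.6;0.0912 0.012 0.034 0 -1.6;0.0912 0.012 0.034 0 -1.6;0.0912 0.012 0.034 0 -1.6;0.0912 0.012 0.034 0 -1.6;0.08 0.012 0.034 0 -1.6;0.07 0.012 0.034 0 -1.6;0.06 0.012 0.034 0 -1.6;0.05 0.012 0.034 0 -1.6;0.04 0.012 0.034 0 -1.6;0.032 0.012 0.034 0 -1.6;0.028 0.012 0.034 0 -1.6;0.028 0.012 0.034 0 -1.6;0.028 0.012 0.034 0 -1.6;0.028 0.012 0.034 0 -1.6;0.028 0.012 0.034 0 -1.6"

```text
time_s: 2.25
ee_pos: [500.3, 17.0, 292.3]
tcp_rot: [3.132, -0.244, 0.0]
contact_force: [-0.3, 0.2, -0.3]
opening: 0.308
```

```bash
python3 - <<'E'
from h import *
from scipy.spatial.transform import Rotation as Ro
w=cam('wrist','w1.png'); o=get_obs(); print(o['time_s'],o['ee_pos'],Ro.from_rotvec(o['tcp_rot']).as_matrix().round(3).tolist(),o['q'].round(2),o['opening'])
np.save('w1.npy',w)
# predicted pixels
a=np.radians(-99); out=np.array([np.cos(a),np.sin(a),0]); C=np.array([531.5,193,0]); by=np.array([-np.sin(a),np.cos(a),0])
for n,p in(('hand',C+155*out+[0,0,50]),('FL',C+120*out+120*by+[0,0,82]),('FR',C+120*out-120*by+[0,0,82])): print(n,p.round(),proj(w,p,'wrist').round())
E
```

```text
2.3 [501.62491994  20.05811366 292.57285863] [[0.988, -0.156, 0.001], [-0.156, -0.988, 0.001], [0.001, -0.001, -1.0]] [-0.01  0.06  2.13  0.    0.95  1.72] 0.3052344804382669
hand [507.  40.  50.] [294. 220.]
FL [631.  56.  82.] [248.  84.]
FR [394.  93.  82.] [257. 351.]
```

View pics/w1.png

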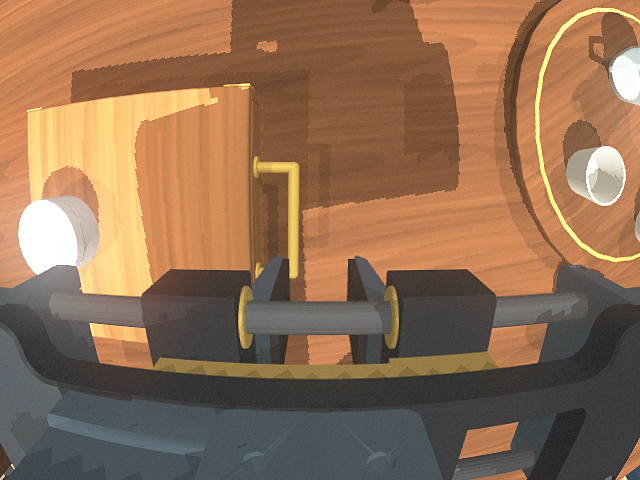

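The wrist view shows the bar from (294,165) to (292,277) and the front-left box corner at (252,86). Both are within a few pixels of the prediction.

```bash
python3 - <<'E'
from h import *
w=np.load('w1.npy',allow_pickle=True).item()
a=pix2z(w,294,168,52,'wrist');b=pix2z(w,293,274,52,'wrist');print(a,b,(a+b)/2,np.linalg.norm(a-b),np.degrees(np.arctan2(*(a-b)[1::-1])))
print(pix2z(w,252,86,82,'wrist'))
E
```

```text
[554.39452659  31.55634489  52.        ] [456.19748249  49.25652582  52.        ] [505.29600454  40.40643535  52.        ] 99.77953635659125 -10.217940060147576
[628.86078505  52.5843959   82.        ]
```

>>> play_rows:
  commands: "0.026 0.002 0.01 -0.01 -0.5;0.026 0.002 0.01 -0.02 -0.5;0.026 0 0 -0.03 0;0.026 0 0 -0.03 0;0.026 0 0 0 0;0.026 0 0 0 0;0.026 0 0 0 0"

```text
time_s: 3.0
ee_pos: [504.6, 35.3, 203.5]
tcp_rot: [-3.13, 0.271, -0.002]
contact_force: [-0.2, 1.4, 1.1]
opening: 0.283
```

>>> play_rows:
  commands: "0.026 0.001 0.005 -0.01 0;0.026 0 0 -0.02 0;0.026 0 0 -0.02 0;0.026 0 0 -0.02 0;0.026 0 0 -0.012 0;0.026 0 0 -0.01 0;0.026 0 0 0 0;0.005 0 0 0 0;0 0 0 0 0;0 0 0 0 0;0 0 0 0 0;0 0 0 0 0"

```text
time_s: 4.2
ee_pos: [505.3, 39.9, 110.9]
tcp_rot: [3.129, -0.27, 0.002]
contact_force: [-1.8, -10.6, 1.3]
opening: 0.105
```

>>> play_rows:
  commands: "0 -0.001 -0.005 0 0;0 -0.002 -0.01 0 0;0 -0.002 -0.01 0 0;0 -0.002 -0.01 0 0;0 -0.002 -0.01 0 0;0 -0.002 -0.01 0 0;0 -0.002 -0.01 0 0;0 -0.002 -0.01 0 0;0 -0.001 -0.01 0 0;0 -0.001 -0.01 0 0;0 -0.001 -0.009 0 0;0 -0.001 -0.007 0 0;0 0 -0.003 0 0;0 0 0 0 0;0 0 0 0 0"

```text
time_s: 5.7
ee_pos: [485.4, -74.4, 110.7]
tcp_rot: [3.13, -0.271, -0.002]
contact_force: [-6.5, -0.5, 19.7]
opening: 0.105
```

>>> play_rows:
  commands: "0 -0.001 -0.003 0 0;0 0 -0.003 0 0;0 0 -0.002 0 0;0 0 0 0 0;0 0 0 0 0"

```text
time_s: 6.2
ee_pos: [484.5, -79.2, 110.6]
tcp_rot: [-3.125, 0.274, 0.002]
contact_force: [4.4, 55.5, 19.5]
opening: 0.097
```

>>> play_rows:
  commands: "0 0 0.002 0 0;0.01 0 0.001 0 0;0.02 0 0 0 0;0.026 0 0 0 0;0.026 0 0 0 0;0.026 0 0 0 0;0.026 0 0 0.02 0;0.026 0 0 0.03 0;0.026 0 0 0.04 0;0.026 0 0 0.04 0;0.026 0 0 0.04 0;0.026 0 0 0.03 0;0.026 0 0 0 0;0.026 0 0 0 0"

```text
time_s: 7.6
ee_pos: [484.9, -78.6, 310.4]
tcp_rot: [3.13, -0.27, 0.001]
contact_force: [-0.9, 0.7, 0.2]
opening: 0.286
```

```bash
python3 - <<'E'
from h import *
w=cam('wrist','w2.png'); o=get_obs(); print(o['time_s'],o['ee_pos'],o['contact_force'])
np.save('w2.npy',w)
E
```

```text
7.65 [484.54336489 -78.48166658 309.42692182] [ 0.93679985 -0.54496164 -1.11144631]
```

View pics/w2.png

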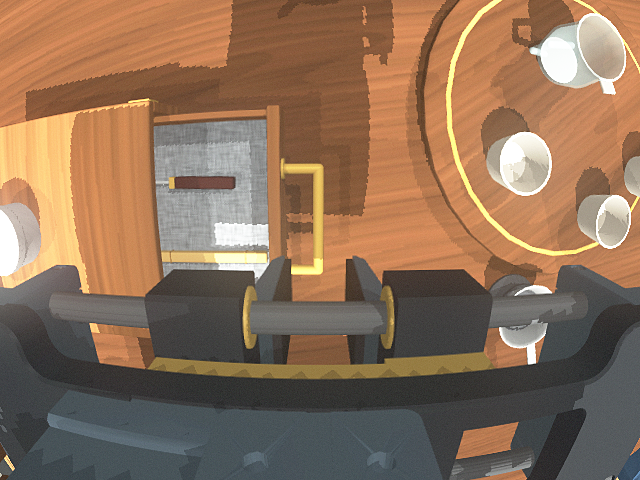

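The drawer is open to its stop. The scoop handle lies at v≈257 with its end at (266,257), and the pick is at (169–235,183) on the far side.

```bash
python3 - <<'E'
from h import *
w=np.load('w2.npy',allow_pickle=True).item()
im=w['img'][235:285,150:290].astype(int)
m=(im[:,:,0]<140)&(im[:,:,2]>170)
ys,xs=np.nonzero(m)
for y in range(50): 
    r=np.nonzero(m[y])[0]
    if len(r): print(y+235,r.min()+150,r.max()+150,len(r),end=' | ')
print()
p=lambda u,v,z:pix2z(w,u,v,z,'wrist').round(1)
print('end',p(266,257,27),'far',p(165,257,27),'front edge in',p(268,118,66),p(268,240,66),'box corner',p(151,104,82))
E
```

```text
235 150 279 15 | 236 150 289 16 | 237 150 289 17 | 238 150 289 17 | 239 150 289 19 | 240 150 289 19 | 241 150 289 19 | 242 150 289 19 | 243 150 289 19 | 244 150 289 19 | 245 150 289 20 | 246 150 289 21 | 247 150 289 21 | 248 150 289 20 | 249 150 289 20 | 250 150 289 24 | 251 150 289 104 | 252 150 289 117 | 253 150 289 83 | 254 150 289 67 | 255 150 289 66 | 256 150 289 65 | 257 150 289 64 | 258 150 289 64 | 259 150 272 57 | 260 150 270 56 | 261 150 270 61 | 262 150 269 24 | 263 150 246 9 | 264 150 157 8 | 265 150 157 8 | 266 150 157 8 | 267 150 157 8 | 268 150 157 8 | 269 150 157 8 | 270 150 157 8 | 271 150 158 9 | 272 150 157 8 | 273 150 158 9 | 274 150 158 9 | 275 150 158 9 | 276 150 158 9 | 277 150 158 9 | 278 150 158 9 | 279 150 158 9 | 280 150 159 10 | 281 150 159 10 | 282 150 157 8 | 283 150 156 7 | 284 150 155 6 | 
end [450.9 -15.3  27. ] far [469.8  99.6  27. ] front edge in [588.7 -49.6  66. ] [477.4 -28.2  66. ] box corner [625.5  53.2  82. ]
```

>>> play_rows:
  commands: "0.04 -0.001 0.003 0 4;0.04 -0.003 0.007 0 8;0.04 -0.003 0.007 -0.005 8;0.04 -0.003 0.007 -0.01 8;0.04 -0.003 0.007 -0.01 8;0.04 -0.003 0.007 -0.01 8;0.04 -0.003 0.007 -0.01 8;0.04 -0.003 0.007 -0.01 8;0.04 -0.003 0.007 -0.01 8;0.04 -0.003 0.007 -0.01 8;0.04 -0.002 0.007 -0.01 8;0.04 -0.001 0.005 -0.01 6;0.04 0 0 -0.01 0.2;0.04 0 0 0 0;0.04 0 0 0 0;0.04 0 0 0 0"

```text
time_s: 9.25
ee_pos: [454.2, -0.7, 205.4]
tcp_rot: [2.402, 2.024, 0.0]
contact_force: [-0.3, -0.2, -0.3]
opening: 0.438
```

```bash
python3 - <<'E'
from h import *
w=cam('wrist','w3.png'); o=get_obs(); print(o['time_s'],o['ee_pos'],o['tcp_rot'],o['contact_force'],o['q'].round(2))
np.save('w3.npy',w)
p=lambda P:proj(w,P,'wrist').round()
E=np.array([451,-15.3,27]);a=np.array([.165,.986,0])
print('end',p(E),'100in',p(E+100*a))
E
```

```text
9.3 [454.22738645  -0.71247888 205.52854629] [2.40192058e+00 2.02440951e+00 5.61363466e-04] [-0.66200088  0.03169124  0.31976771] [-0.05  0.13  2.26 -0.    0.75  0.12]
end [317. 260.] 100in [316. 127.]
```

View pics/w3.png

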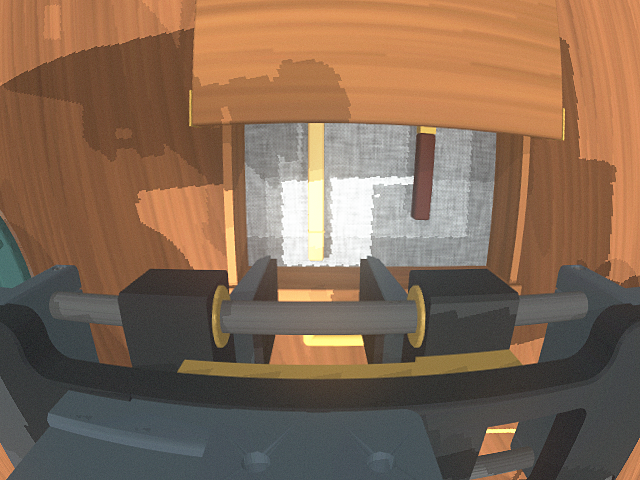

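The handle end is at (316,260), as predicted, and the scoop is centred between the jaws. I'm descending to grip it.

>>> play_rows:
  commands: "0.04 0 0 -0.01 0;0.04 0 0 -0.02 0;0.04 0 0 -0.02 0;0.04 0 0 -0.02 0;0.04 0 0 -0.015 0;0.04 0 0 -0.01 0;0.035 0 0 -0.008 0;0.03 0 0 -0.004 0;0.025 0 0 0 0;0.02 0 0 0 0;0.015 0 0 0 0;0.01 0 0 0 0;0 0 0 0 0;0 0 0 0 0;0 0 0 0 0"

```text
time_s: 10.8
ee_pos: [454.3, -0.5, 98.6]
tcp_rot: [2.4, 2.026, 0.001]
contact_force: [-1.0, -0.5, 7.6]
opening: 0.128
```

>>> play_rows:
  commands: "0 0 0 0.002 0;0 0 0 0.004 0;0 0 0 0.005 0;0 0 0 0.005 0;0 0 0 0.005 0;0 0 0 0.005 0;0 0 0 0.005 0;0 0 0 0.003 0;0 0 0 0.001 0;0 0 0 0 0;0 0 0 0 0"

```text
time_s: 11.9
ee_pos: [453.9, -0.5, 133.1]
tcp_rot: [-2.401, -2.026, 0.0]
contact_force: [0.4, 1.1, -0.0]
opening: 0.127
```

```bash
python3 - <<'E'
from h import *
o=get_obs(); print(o['time_s'],o['ee_pos'],o['contact_force'],o['wrist_torque'],o['opening'])
w=cam('wrist','w4.png'); np.save('w4.npy',w)
for i in range(3): 
    s=cam('scene'); o=get_obs(); print(o['contact_force'].round(2),o['wrist_torque'].round(3))
cv2.imwrite('pics/s4.png',cv2.resize(s['img'][180:340,300:480],None,fx=2.2,fy=2.2))
im=np.hstack([w['img'][90:330,180:560],]); cv2.imwrite('pics/w4c.png',np.vstack([cv2.resize(im,(396,250)),cv2.resize(s['img'][180:340,300:480],(396,350),interpolation=2)]))
E
```

```text
11.9 [453.8985879   -0.50507202 133.10908795] [ 0.38373081  1.08818489 -0.02129975] [-0.0563455  -0.07831419  0.00401108] 0.1271217126307879
[ 0.31  0.19 -1.46] [-0.054 -0.091  0.014]
[-0.55 -0.01 -0.84] [-0.048 -0.067  0.008]
[ 1.08  0.2  -0.35] [-0.067 -0.058 -0.013]
```

View pics/w4c.png

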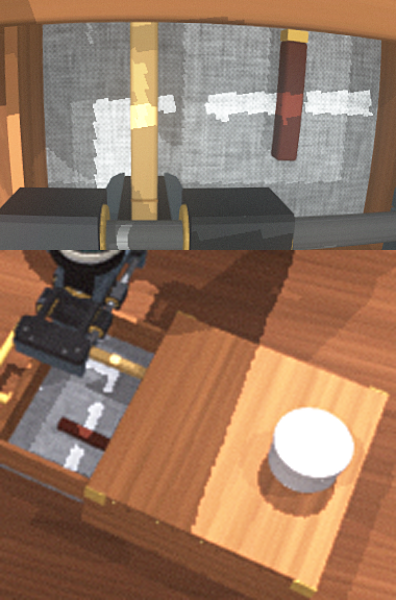

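The scoop is held and hangs free at 34 mm of lift. The tool only yaws, so I'll tip the scoop by letting the handle pivot in the pads, with the bowl rim lightly touching the underside of the board. I'll watch the force as I go.

>>> play_rows:
  commands: "0 0 0 0.002 0;0 0 0 0.002 0;0 0 0 0.002 0;0 0 0 0.002 0;0 0 0 0.001 0;0 0 0 0 0"

```text
time_s: 12.7
ee_pos: [453.9, -0.5, 142.3]
tcp_rot: [2.401, 2.026, -0.0]
contact_force: [-0.2, 0.4, -1.9]
opening: 0.128
```

```bash
python3 - <<'E'
from h import *
o=get_obs(); print(o['time_s'],o['ee_pos'],o['contact_force'],o['wrist_torque'],o['opening'])
E
```

```text
12.7 [453.93269798  -0.51880599 142.32165667] [-0.17231523  0.36395288 -1.88225774] [-0.40558647  0.0378856   0.04198157] 0.12778718837878253
```

>>> play_rows:
  commands: "0 0 0 0.001 0;0 0 0 0.001 0;0 0 0 0.001 0;0 0 0 0 0"

```text
time_s: 13.1
ee_pos: [454.0, -0.5, 145.3]
tcp_rot: [2.401, 2.026, 0.0]
contact_force: [0.3, -0.0, -2.7]
opening: 0.126
```

```bash
python3 - <<'E'
from h import *
o=get_obs(); print(o['time_s'],o['ee_pos'],o['contact_force'],o['wrist_torque'],o['opening'])
E
```

```text
13.1 [454.01319716  -0.48126704 145.34749848] [ 0.29240865 -0.02091728 -2.70163039] [-0.31743487  0.04933374  0.05786413] 0.1264566692436771
```

The torque levels off at about 0.35 Nm (about 2.7 N at the board), so the scoop is pivoting gently in the pads. Continuing.

>>> play_rows:
  commands: "0 0 0 0.001 0;0 0 0 0.002 0;0 0 0 0.002 0;0 0 0 0.002 0;0 0 0 0.002 0;0 0 0 0.002 0;0 0 0 0.002 0;0 0 0 0.002 0;0 0 0 0.002 0;0 0 0 0.002 0;0 0 0 0.001 0;0 0 0 0 0"

```text
time_s: 14.3
ee_pos: [454.0, -0.5, 165.4]
tcp_rot: [2.401, 2.026, 0.0]
contact_force: [0.7, 0.5, -4.1]
opening: 0.125
```

```bash
python3 - <<'E'
from h import *
o=get_obs(); print(o['time_s'],o['ee_pos'],o['contact_force'],o['wrist_torque'],o['opening'])
w=cam('wrist'); np.save('w5.npy',w); s=cam('scene'); np.save('s5.npy',s)
w4=np.load('w4.npy',allow_pickle=True).item()
f=lambda c:cv2.resize(c['img'][100:300,250:450],(400,400),interpolation=2)
cv2.imwrite('pics/w5c.png',np.hstack([f(w4),f(w)]))
E
```

```text
14.3 [454.02092411  -0.51775327 165.36528284] [ 0.69034524  0.54923105 -4.05798128] [-0.28318063 -0.02498109 -0.01366369] 0.12500206545246526
```

View pics/w5c.png

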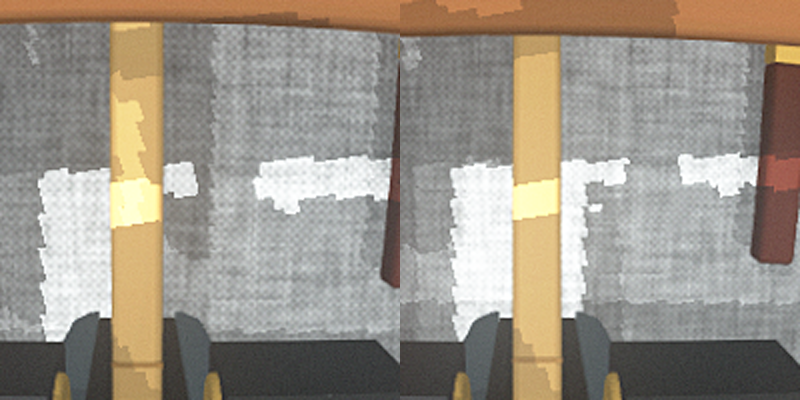

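```bash
python3 - <<'E'
from h import *
E0=np.array([451,-15.3,0]);a=np.array([.165,.986,0]);b=np.array([-.986,.165,0]);z=np.array([0,0,1.])
for f,tcpz,rows,wd in(('w4',133.1,(115,275),(26,25)),('w5',165.4,(120,275),(23.5,24))):
    w=np.load(f+'.npy',allow_pickle=True).item(); G=np.array([454,-.5,0]); gb=16+tcpz-98.6
    for th in(0,6,9,12,15):
        t=np.radians(th); ax=a*np.cos(t)-z*np.sin(t); n=a*np.sin(t)+z*np.cos(t); out=[]
        for v in rows:
            S=np.linspace(-15,110,400); c=[G+z*gb+11*n+s*ax for s in S]
            px=np.array([proj(w,p,'wrist') for p in c]); i=np.argmin(abs(px[:,1]-v))
            out.append(round(np.linalg.norm(proj(w,c[i]+6*b,'wrist')-proj(w,c[i]-6*b,'wrist')),2))
        print(f,th,out,'meas',wd)
E
```

```text
w4 0 [np.float64(27.39), np.float64(25.49)] meas (26, 25)
w4 6 [np.float64(25.99), np.float64(25.33)] meas (26, 25)
w4 9 [np.float64(25.34), np.float64(25.26)] meas (26, 25)
w4 12 [np.float64(24.7), np.float64(25.2)] meas (26, 25)
w4 15 [np.float64(24.08), np.float64(25.14)] meas (26, 25)
w5 0 [np.float64(27.38), np.float64(25.49)] meas (23.5, 24)
w5 6 [np.float64(26.03), np.float64(25.33)] meas (23.5, 24)
w5 9 [np.float64(25.39), np.float64(25.26)] meas (23.5, 24)
w5 12 [np.float64(24.77), np.float64(25.2)] meas (23.5, 24)
w5 15 [np.float64(24.16), np.float64(25.15)] meas (23.5, 24)
```

Width ratios put the tilt at about 3° before and about 12° now, which is what I wanted. I'm lowering to the middle of the gap and then drawing the scoop out along its own axis.

>>> play_rows:
  commands: "0 0 0 -0.002 0;0 0 0 -0.004 0;0 0 0 -0.005 0;0 0 0 -0.003 0;0 0 0 -0.001 0;0 -0.001 -0.005 0.001 0;0 -0.0016 -0.01 0.0022 0;0 -0.0016 -0.01 0.0022 0;0 -0.0016 -0.01 0.0022 0"

```text
time_s: 15.3
ee_pos: [448.1, -36.6, 158.2]
tcp_rot: [2.401, 2.026, 0.0]
contact_force: [0.7, 0.7, -0.2]
opening: 0.124
```

```bash
python3 - <<'E'
from h import *
o=get_obs(); print(o['time_s'],o['ee_pos'],o['contact_force'],o['wrist_torque'],o['opening'])
E
```

```text
15.3 [448.10925959 -36.57836507 158.23096143] [ 0.6618617   0.65585499 -0.2336457 ] [-0.09658818 -0.03453119 -0.05730778] 0.12366579006861116
```

>>> play_rows:
  commands: "0 -0.0016 -0.01 0.0022 0;0 -0.0016 -0.01 0.0022 0;0 -0.0016 -0.01 0.0022 0;0 -0.0016 -0.01 0.0022 0"

```text
time_s: 15.7
ee_pos: [441.6, -76.4, 166.8]
tcp_rot: [2.401, 2.026, 0.0]
contact_force: [-0.1, 0.6, -0.4]
opening: 0.124
```

```bash
python3 - <<'E'
from h import *
o=get_obs(); print(o['time_s'],o['ee_pos'],o['contact_force'],o['wrist_torque'],o['opening'])
w=cam('wrist'); np.save('w6.npy',w)
t=cam('top'); s=cam('scene')
f=lambda c,a,b,e,g,W,H:cv2.resize(c['img'][a:b,e:g],(W,H),interpolation=2)
cv2.imwrite('pics/m6.png',np.hstack([f(w,80,320,220,460,400,400),f(s,180,340,290,450,400,400)]))
E
```

```text
15.7 [441.62915067 -76.38865828 166.84333123] [-0.13596211  0.62051526 -0.44843772] [-0.06687935 -0.06756621  0.03122949] 0.12396641771931555
```

View pics/m6.png

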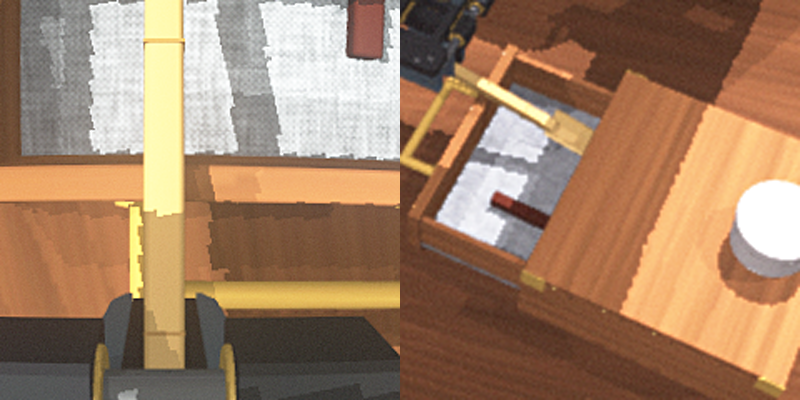

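The scoop is sliding out cleanly between the drawer front and the board. The wrist shows no load, and the pick is undisturbed at (500–550,200–225) in the right half. Next I'll draw it out the rest of the way and raise it.

>>> play_rows:
  commands: "0 -0.0016 -0.01 0.0022 0;0 -0.0016 -0.01 0.0022 0;0 -0.0016 -0.01 0.0022 0;0 -0.0016 -0.01 0.0022 0;0 -0.0008 -0.005 0.004 0;0 0 0 0.008 0;0 0 0 0.012 0;0 0 0 0.012 0;0 0 0 0.012 0;0 0 0 0.008 0;0 0 0 0.003 0;0 0 0 0 0"

```text
time_s: 17.05
ee_pos: [434.8, -120.5, 234.9]
tcp_rot: [2.4, 2.026, 0.001]
contact_force: [-0.9, -0.9, -0.6]
opening: 0.128
```

```bash
python3 - <<'E'
from h import *
o=get_obs(); print(o['time_s'],o['ee_pos'],o['contact_force'],o['wrist_torque'],o['opening'])
w=cam('wrist'); np.save('w7.npy',w); s=cam('scene'); np.save('s7.npy',s)
f=lambda c,a,b,e,g,W,H:cv2.resize(c['img'][a:b,e:g],(W,H),interpolation=2)
cv2.imwrite('pics/m7.png',np.hstack([f(w,40,300,190,450,400,400),f(s,160,320,270,430,400,400)]))
# pose predictions for scene: bowl end & handle end for tilts
G=o['ee_pos'].copy(); gz=G[2]-98.6+16
a=np.array([.165,.986,0]);z=np.array([0,0,1.])
for th in(8,12,16):
    t=np.radians(th); ax=a*np.cos(t)-z*np.sin(t); P=np.array([G[0],G[1],gz])
    h=P-15*ax; b=P+181*ax; print(th,h.round(),b.round(),'scene',proj(s,h,'s').round(1),proj(s,b,'s').round(1),'wrist',proj(w,b+14*z,'wrist').round(1))
E
```

```text
17.05 [ 434.75213264 -120.46820757  234.88583091] [-0.93113244 -0.9438717  -0.6247887 ] [-0.07145333 -0.10590674  0.00812596] 0.1275384302053398
8 [ 432. -135.  154.] [464.  56. 127.] scene [283.1 179.3] [359.  216.6] wrist [316.8 -48.8]
12 [ 432. -135.  155.] [464.  54. 115.] scene [283.2 179.1] [357.6 219.3] wrist [316.8 -35.3]
16 [ 432. -135.  156.] [463.  51. 102.] scene [283.2 178.9] [355.9 221.8] wrist [316.8 -21.9]
```

View pics/m7.png

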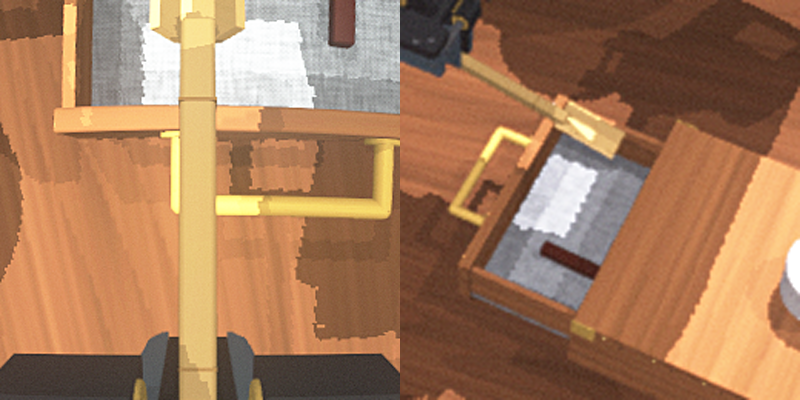

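The scoop is free. The bowl end is at about (618,145) in the right half, close to the 12° prediction, and the pick is still in the drawer. To level it, I'll rest the bowl end lightly on the bare front of the box top and lower the grip.

>>> play_rows:
  commands: "0 0.001 0.005 0 0;0 0.002 0.012 0 0;0 0.002 0.012 0 0;0 0.002 0.012 0 0;0 0.002 0.012 0 0;0 0.0012 0.008 -0.004 0;0 0.0005 0.003 -0.008 0;0 0 0 -0.008 0;0 0 0 -0.006 0;0 0 0 -0.003 0;0 0 0 0 0"

```text
time_s: 18.25
ee_pos: [445.1, -56.8, 204.9]
tcp_rot: [-2.401, -2.025, 0.001]
contact_force: [-0.1, 1.3, 0.9]
opening: 0.126
```

```bash
python3 - <<'E'
from h import *
o=get_obs(); print(o['time_s'],o['ee_pos'],o['contact_force'],o['wrist_torque'],o['opening'])
E
```

```text
18.25 [445.12937221 -56.76331698 204.94875407] [-0.07053765  1.26382297  0.94567262] [ 0.30812137 -0.09413694  0.08722761] 0.12649830495971215
```

>>> play_rows:
  commands: "0 0 0 -0.001 0;0 0 0 -0.002 0;0 0 0 -0.002 0;0 0 0 -0.002 0;0 0 0 -0.003 0;0 0 0 -0.003 0;0 0 0 -0.003 0;0 0 0 -0.003 0;0 0 0 -0.003 0;0 0 0 -0.003 0;0 0 0 -0.003 0;0 0 0 -0.002 0;0 0 0 -0.001 0;0 0 0 0 0"

```text
time_s: 19.65
ee_pos: [445.3, -56.5, 174.3]
tcp_rot: [-2.401, -2.026, 0.0]
contact_force: [0.1, -1.1, 1.8]
opening: 0.125
```

```bash
python3 - <<'E'
from h import *
o=get_obs(); print(o['time_s'],o['ee_pos'],o['contact_force'],o['wrist_torque'],o['opening'])
E
```

```text
19.65 [445.26819632 -56.47682917 174.3201785 ] [ 0.06421535 -1.08524385  1.83221432] [ 0.12608451 -0.1227611  -0.00248724] 0.1252591447661157
```

>>> play_rows:
  commands: "0 0 0 -0.002 0;0 0 0 -0.002 0;0 0 0 -0.002 0;0 0 0 -0.002 0;0 0 0 -0.001 0;0 0 0 0 0"

```text
time_s: 20.25
ee_pos: [445.3, -56.5, 165.3]
tcp_rot: [-2.401, -2.026, 0.0]
contact_force: [0.6, -1.1, 2.4]
opening: 0.123
```

```bash
python3 - <<'E'
from h import *
o=get_obs(); print(o['time_s'],o['ee_pos'],o['contact_force'],o['wrist_torque'],o['opening'])
w=cam('wrist'); np.save('w8.npy',w); s=cam('scene'); w7=np.load('w7.npy',allow_pickle=True).item()
f=lambda c,a,b,e,g,W,H:cv2.resize(c['img'][a:b,e:g],(W,H),interpolation=2)
cv2.imwrite('pics/m8.png',np.hstack([f(w,0,300,240,400,320,600),f(s,160,320,280,440,480,480)[:0] if 0 else cv2.resize(s['img'][160:320,280:440],(480,600),interpolation=2)]))
for n,c in(('w7',w7),('w8',w)):
  tz=234.9 if n=='w7' else o['ee_pos'][2]; G=np.array([434.8,-120.5,0]) if n=='w7' else o['ee_pos']*[1,1,0]
  a=np.array([.165,.986,0]);z=np.array([0,0,1.]);b=np.array([-.986,.165,0])
  for th in(-4,0,4,8,12,16):
    t=np.radians(th); ax=a*np.cos(t)-z*np.sin(t); nn=a*np.sin(t)+z*np.cos(t); P=G+z*(tz-82.6)
    print(n,th,'bowl back rim',proj(w:=c,P+121*ax+14*nn+16*b,'wrist').round(1),proj(c,P+121*ax+14*nn-16*b,'wrist').round(1),'end',proj(c,P+181*ax+14*nn,'wrist').round(1))
E
```

```text
20.25 [445.28244037 -56.4985026  165.29263378] [ 0.56809148 -1.08893384  2.38422607] [ 0.08707677 -0.11431839 -0.04321869] 0.12294316654503618
w7 -4 bowl back rim [278.4  31.4] [355.6  31.2] end [316.8 -87.7]
w7 0 bowl back rim [280.3  34.4] [353.7  34.2] end [316.8 -75.7]
w7 4 bowl back rim [282.1  38.3] [351.9  38.2] end [316.8 -63.6]
w7 8 bowl back rim [283.7  43.1] [350.3  42.9] end [316.9 -51.5]
w7 12 bowl back rim [285.2  48.5] [348.9  48.4] end [316.9 -39.2]
w7 16 bowl back rim [286.5  54.6] [347.6  54.4] end [316.9 -26.9]
w8 -4 bowl back rim [278.3  31.4] [355.6  31.1] end [316.7 -87.7]
w8 0 bowl back rim [280.3  34.4] [353.7  34.2] end [316.8 -75.7]
w8 4 bowl back rim [282.1  38.3] [351.9  38.1] end [316.8 -63.6]
w8 8 bowl back rim [283.8  43.1] [350.4  42.9] end [316.9 -51.5]
w8 12 bowl back rim [285.2  48.5] [349.   48.3] end [316.9 -39.2]
w8 16 bowl back rim [286.6  54.5] [347.7  54.4] end [317.  -26.9]
```

View pics/m8.png

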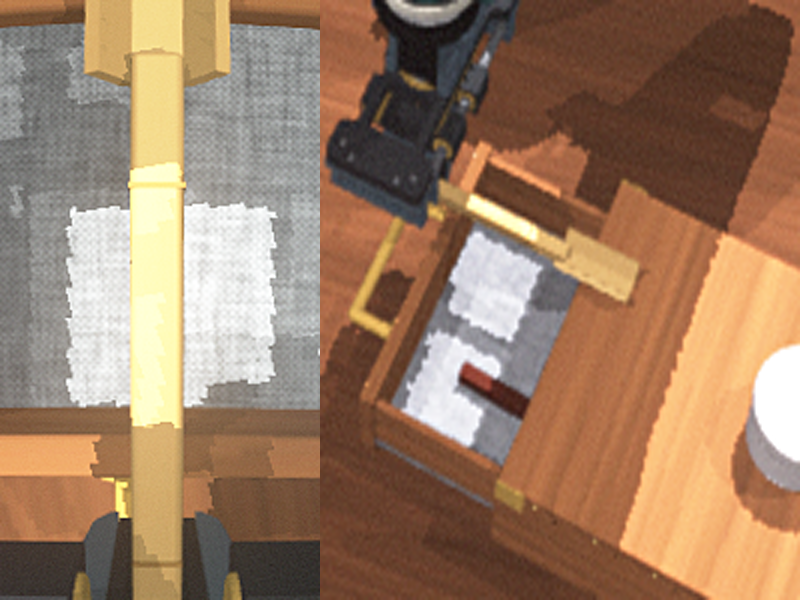

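>>> play_rows:
  commands: "0 0 0 -0.001 0;0 0 0 -0.001 0;0 0 0 0 0;0 0 0 0.002 0;0 0 0 0.005 0;0 0 0 0.01 0;0 0 0 0.012 0;0 0 0 0.012 0;0 0 0 0.012 0;0 0 0 0.012 0;0 0 0 0.012 0;0 0 0 0.012 0;0 0 0 0.012 0;0 0 0 0.012 0;0 0 0 0.012 0;0 0 0 0.008 0;0 0 0 0.004 0;0 0 0 0 0;0 0 0 0 0;0 0 0 0 0"

```text
time_s: 22.35
ee_pos: [445.1, -56.5, 299.9]
tcp_rot: [-2.4, -2.026, 0.001]
contact_force: [-0.1, -0.9, -0.4]
opening: 0.129
```

```bash
python3 - <<'E'
from h import *
o=get_obs(); print(o['time_s'],o['ee_pos'],o['tcp_rot'],o['contact_force'],o['wrist_torque'],o['opening'])
w=cam('wrist'); np.save('w9.npy',w); s=cam('scene'); np.save('s9.npy',s)
cv2.imwrite('pics/m9.png',np.hstack([cv2.resize(w['img'][0:300,240:400],(320,600),interpolation=2),cv2.resize(s['img'][140:300,270:430],(480,600),interpolation=2)]))
a=np.array([.165,.986,0]);z=np.array([0,0,1.]);b=np.array([-.986,.165,0]); G=o['ee_pos']*[1,1,0]
for th in(-6,-3,0,3,6):
    t=np.radians(th); ax=a*np.cos(t)-z*np.sin(t); nn=a*np.sin(t)+z*np.cos(t); P=G+z*(o['ee_pos'][2]-82.6)
    print(th,'scene end rim',[proj(s,P+181*ax+14*nn+k*b,'s').round(1) for k in(16,-16)],'back rim',[proj(s,P+121*ax+14*nn+k*b,'s').round(1) for k in(16,-16)])
E
```

```text
22.35 [445.07929417 -56.48417037 299.91715028] [-2.40017093e+00 -2.02588788e+00  9.59475943e-04] [-0.13172736 -0.89925987 -0.41550457] [-0.10222392 -0.03703134 -0.01838503] 0.1292121490304791
-6 scene end rim [array([396.6, 188.3]), array([391. , 199.6])] back rim [array([369.3, 180. ]), array([363.4, 191. ])]
-3 scene end rim [array([396.6, 191.3]), array([391. , 202.6])] back rim [array([369.5, 182.1]), array([363.6, 193.1])]
0 scene end rim [array([396.3, 194.3]), array([390.8, 205.5])] back rim [array([369.6, 184.1]), array([363.7, 195.1])]
3 scene end rim [array([395.8, 197.1]), array([390.3, 208.3])] back rim [array([369.5, 186.1]), array([363.7, 197. ])]
6 scene end rim [array([395.1, 199.8]), array([389.6, 210.9])] back rim [array([369.2, 188. ]), array([363.5, 198.8])]
```

View pics/m9.png

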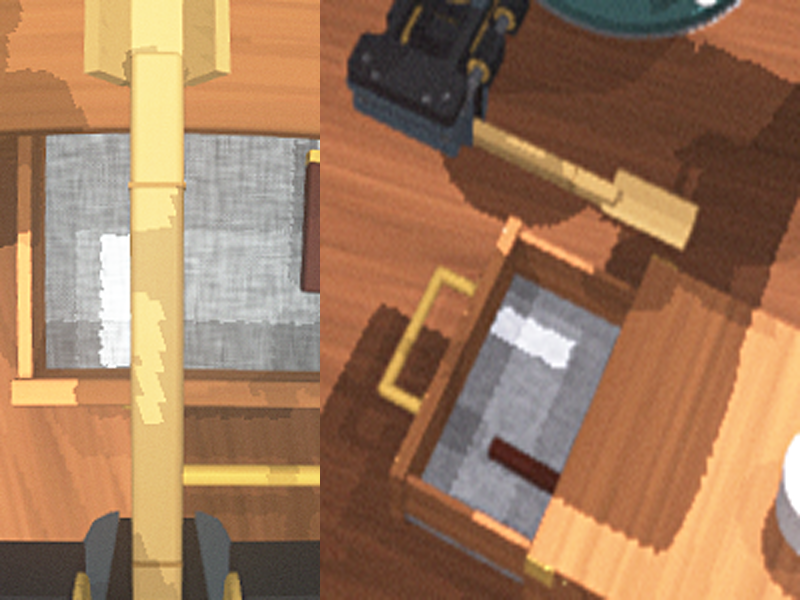

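Both views show the scoop level to within about 2°, bowl up, with the bowl-end rim at (698,208) and the back rim at (620,172) in the right half. I'll check the drawer opening and stillness, then hand in.

```bash
python3 - <<'E'
from h import *
w=np.load('w9.npy',allow_pickle=True).item()
p=pix2z(w,365,237.5,52,'wrist'); out=np.array([-.168,-.986,0]); h0=np.array([505.4,40.4,0])
print('drawer out',(p-h0)@out)
a=get_obs(); cam('top'); cam('scene'); b=get_obs()
print(b['time_s'],b['ee_pos']-a['ee_pos'],abs(b['joint_velocities']).max(),b['opening'],'scoop underside z',b['ee_pos'][2]-82.6)
if (p-h0)@out>112: print(order.close_job())
E
```

```text
drawer out 119.61635906583041
22.55 [ 0.02213965 -0.00543858  0.09417717] 0.003023184870368986 0.12491310781291268 scoop underside z 217.53920625427085
the job is handed in; nothing more can be done
None
```

The job is handed in after about 22.6 s of robot time. The drawer is open to its stop, and the arm holds the bamboo scoop level, bowl up, above the box.

**What I did**
- I gripped the brass bar and pulled the drawer out to its stop.
- I took the scoop near the end of its handle. The tool can only yaw, so I tipped the scoop about 12° by letting the handle turn in the pads while the bowl rim lightly touched the underside of the top board (up to about 4 N).
- I drew it out along its own slant over the drawer front, with no contact force on the wrist where I read it on the way.
- I levelled it by resting the bowl lightly (about 2 N) on the bare front of the box top, then raised it.

**Last checks**
- **Drawer:** measured 119.6 mm out.
- **Scoop:** its underside is about 135 mm above the box top, it is level within about 2°, and the arm is still. The grip opening reads about 11.5 mm on a 12 mm handle.
- **Pick:** seen still in the drawer in the last picture.
- **Other tea things:** I did not check the turntable, cups, pitcher, teapot and strainer in a last picture. No move went near them.

**What was less than ideal**
- At the drawer's stop the pull briefly reached about 55 N at the wrist before I eased it. That is under the 120 N wrist limit.
- The level figure is only good to a couple of degrees: the wrist view suggested +1.5° to 3° and the scene view about −1.5° to 0°.

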